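# Hang the weighing pan on the scale hook and zero it

### The job

Hang the small steel weighing pan by its ring on the sprung hook of the hanging scale, and before letting go tug it gently down so that the hook gives about 15 mm for a moment, never far enough to bottom out. Ease off, let go so that the pan hangs free and still, then press the zero key fully down and let it come back up. Keep the pan upright all the time and leave the crucible, the stopper and the petri dish where they are.

Things in the scene. Friction and masses are not known exactly. Their poses are not given: they have to be found in the camera images.
- pan: Steel weighing pan, 0.10 to 0.15 kg, 178 mm high, standing on the worktop. Origin: centre of its underside. Round dish (90 mm across, 12 mm high); rigid wire bail in the y-z plane (92 mm wide at the dish, narrowing to z = 86 mm); above it a wire ring (34 mm inside, 5 mm wire) in the y-z plane, its hole along the pan's x; on top a black finger tab. The same when turned half round.
- pan_eye (a point): Centre of the ring's hole, 110 mm above the pan's underside.
- pan_tab (a point): Centre of the black finger tab, 160 mm above the pan's underside and 50 mm above the ring's centre. The tab is 26 mm along the pan's x, 10 mm thick along its y and 36 mm high (142 to 178 mm); grip it from above across the 10 mm. The ring's wire tops out at 132 mm.
- scale: Hanging scale, fixed. Origin: centre of its underside, on the worktop. Grey base 165 (x) x 150 (y) x 16 mm; white upright housing 46 x 66 mm, 222 mm high, its front face 23 mm in +x of the origin. The steel hook sticks out of that face towards -x, its seat 65 mm in -x of the origin; beyond its tip is free space.
- hook_seat (a point): Middle of the hook's seat: centre of a 6 mm rod, level for 22 mm along the scale's x, 190 mm above the worktop, moves with the hook. At -x the rod rises to the tip, 24 mm out, its end 17 mm above this point; at +x it rises 12 mm and runs level to the housing. The ring goes on over the tip, moved in the scale's +x, hole along x. Once hung, the ring's centre is 14 mm below this point.
- scale_hook (a joint): How far the hook has been pulled down, m; 0 unloaded, end stop at 0.028. A spring pulls it back up, 400 N/m (4 N per cm); the hanging pan alone pulls it 2 to 4 mm.
- zero_key_top (a point): Centre of the top of the round white zero key (22 mm across) in its low black housing on the grey key box (80 x 70 x 28 mm, fixed to the worktop). It is pressed straight down.
- zero_key (a joint): Travel of the zero key, m; 0 up, 0.006 fully down (about 4 N); springs back.
- crucible: White porcelain crucible, 45 mm across, 35 mm high, loose bystander. Origin: centre of its underside.
- stopper: Rubber stopper, 33 mm across, 27 mm high, loose bystander. Origin: centre of its underside.
- petri: Petri dish, 60 mm across, 12 mm high, loose bystander. Origin: centre of its underside.
There are look-alikes about, which are no part of the job. What is shaped like the part that bears zero_key_top but yellow is not meant.

How it is judged:
On the way, in this order (a step that is already met when the one before it is completed fails the run):
1. the pan's ring is on the hook and the pan, still held in the fingers, is tugged down so that the hook stands between 8 and 22 mm down for a moment (distance between pan_eye and hook_seat below 0.024 m and height (world z) of pan above 0.025 m and angle between pan's own z axis and vertical below 0.25 rad and value of joint scale_hook between 0.008 and 0.022 m and contact force between pan and the fingers above 1 N), for 0.3 s.
2. the pan is let go and hangs free on the hook (distance between pan_eye and hook_seat below 0.024 m and height (world z) of pan above 0.025 m and angle between pan's own z axis and vertical below 0.25 rad and value of joint scale_hook between 0.001 and 0.006 m and contact force between pan and the fingers below 0.1 N), for 0.3 s.
3. the zero key is pressed fully down while the pan hangs free (all of step 2 and value of joint zero_key above 0.0045 m), for 0.05 s.
At the end, for the whole second after the job is handed in: The pan hangs by its ring in the hook's seat (ring centre within 24 mm of the seat point), upright within 0.25 rad, clear of everything else and let go, the hook 1 to 6 mm down, the pan at rest (under 0.04 m/s); the zero key is back up (under 1.5 mm) (all of step 2 and linear speed of pan below 0.04 m/s and value of joint zero_key below 0.0015 m and velocity of joint scale_hook below 0.02 m/s); the robot touches nothing.
It fails at once if the hook is pulled down more than 24 mm (value of joint scale_hook above 0.024 m).
It fails at once if the pan is tipped by more than 0.6 rad (angle between pan's own z axis and vertical above 0.6 rad).
It fails at once if the crucible is pushed more than 30 mm or tipped (distance of crucible from where it was at the start of the episode above 0.03 m or angle between crucible's own z axis and vertical above 0.5 rad).
It fails at once if the stopper is pushed more than 30 mm or tipped (distance of stopper from where it was at the start of the episode above 0.03 m or angle between stopper's own z axis and vertical above 0.5 rad).
It fails at once if the petri is pushed more than 30 mm or tipped (distance of petri from where it was at the start of the episode above 0.03 m or angle between petri's own z axis and vertical above 0.5 rad).
It also fails if it takes over 51 s, if anything falls off the work surface, if the arm or the gripper's body presses on something with over 40 N, if the wrist force passes 120 N, or if a joint passes its speed limit or range.

### The arm

A 6-joint arm with a two-finger parallel gripper is mounted at the origin on a cart in front of the work surface, level with it; the furniture and walls round the work are solid. World frame = base frame: x ahead of the robot, y to its left, z up, the work surface at z = 0. Lengths are in m, angles in rad, forces in N, time in s.
With the tool pointing down it reaches from about 0.3 to 0.825 m from the base axis. Payload 5.4 kg.
Tool frame: the origin (TCP) lies on the centre line of the jaws, within the pads' length; the fingertips stand ahead of it and the grasp point (between the pads) lies 2 mm behind it (manip.finger_overhang is the z of the fingertips in the tool frame, in m); z points along the fingers, y is the line along which they close (so a half turn about z gives the same grasp; the last joint's range is limited). The gripper opens to 92 mm and grips with 3 to 60 N. Pads are 20 mm wide; open, the fingers measure 128 mm over their backs; the gripper's body (75 mm by 189 mm) begins 69 mm behind the grasp point.
Start: joints at [-1.503, 0.158, 1.597, -0, 1.386, -0.21], TCP at [0.158, -0.553, 0.232] pointing down, gripper open.
Joint ranges: [-2.91, 2.91], [-0.94, 2.29], [0.18, 2.7], [-1.29, 4.43], [0.17, 2.64], [-3, 3]. Speed limits (rad/s): [2.57, 2.57, 3.14, 3.14, 3.14, 3.14].

### API

Orientations are given as [roll, pitch, yaw] about the fixed x, y, z axes, in that order (R = Rz(yaw) Ry(pitch) Rx(roll)).
In Python, from cell import manip gives the robot as it stands. Calls block until the motion is done:
- manip.move_ptp(position, orientation): joint-space move of the TCP to a pose.
- manip.move_l(position, frame=None, feed=0.15, stop_force=None): straight line of the TCP; frame=None keeps the orientation; feed is the mean speed in m/s. With stop_force (N) it stops when the force on the tool has changed by that much, and returns True; else False.
- manip.set_joints(angles): joint-space move.
- manip.command_gripper(opening, squeeze=None): opening from 0.0 (shut) to 1.0 (fully open); squeeze is the grip in N (None keeps the last); returns when the fingers have stopped.
- manip.hold(seconds).
- manip.inverse_kinematics(position, orientation): joint angles nearest the present ones, or None.
- manip.state(): the state.
- manip.get_image(name): name is "side" or "top" or "wrist"; returns a dict with "image" (480x640x3 uint8, blue, green, red), "fx", "fy", "cx", "cy" (pixels), "world_to_cam" (4x4, takes a point from world to camera coordinates). Camera axes: x right, y up, looking along -z (the intrinsics and any distortion apply to the point x, -y, -z); pixel columns grow to the right and rows downward; lengths in m; the calibration is good to about 2 mm. A picture is of the moment at which its call begins. There is no depth.
A pose or a line that the arm cannot do raises manip.PlanningError and nothing moves.
- manip.job_done(): hands the job in; it is judged then, once.
The state is a dict: "time": time; "joint_pos": joint angles; "joint_vel": joint speeds; "tau": joint torques, N m; "position": TCP position; "orientation": TCP orientation; "contact_force": force on the tool from outside, world axes, zero at the start; "torque": the same for the moment, N m; "finger_gap": opening from 0.0 (shut) to 1.0 (fully open); "finger_force": force on a finger pad.
Only numpy, scipy, OpenCV 4.12 (cv2) and the standard library are available. Lean on these libraries where they do the work, as an engineer would, in place of code of your own. Each camera call takes 0.05 s, during which the arm holds its last target. There are 200 camera calls.

## Working session

There is one attempt and no reset: what is moved stays moved. The work goes in short steps, each a Python script; the robot and the scene stay as the last script left them, time stands still between calls to the robot, and variables do not carry over. Pictures are saved under pics/ and viewed, at most 10 in all, crops included, and the job is handed in when it is done.

```bash
mkdir -p pics; python3 - <<'E'
from cell import manip
import cv2,pickle
d={}
for n in("side","top"):
    g=manip.get_image(n);d[n]=g;cv2.imwrite(f"pics/{n}0.png",g["image"]);print(n,g["fx"],g["fy"],g["cx"],g["cy"],g["world_to_cam"],[k for k in g])
pickle.dump(d,open("d0.pkl","wb"))
s=manip.state();print(s,manip.finger_overhang)
E
```

```text
side 443.6527981157432 443.6527981157432 327.2244349848117 244.2715697284165 [[ 0.9954014  -0.09565522 -0.00511199 -0.54539992]
 [ 0.06166915  0.59907417  0.79831514 -0.13728902]
 [-0.07330055 -0.79495926  0.60221824 -0.92785346]
 [ 0.          0.          0.          1.        ]] ['image', 'fx', 'fy', 'cx', 'cy', 'world_to_cam']
top 577.940076075531 577.940076075531 317.45495472833886 246.71189652672214 [[ 7.65947217e-03 -9.99703241e-01 -2.31249382e-02  8.85523188e-04]
 [ 9.98161282e-01  6.25302831e-03  6.02905786e-02 -5.29719349e-01]
 [-6.01280859e-02 -2.35442119e-02  9.97912964e-01 -1.42037514e+00]
 [ 0.00000000e+00  0.00000000e+00  0.00000000e+00  1.00000000e+00]] ['image', 'fx', 'fy', 'cx', 'cy', 'world_to_cam']
{'time': 0.1, 'joint_pos': array([-1.50310852e+00,  1.59005721e-01,  1.59805066e+00, -1.63797100e-05,
        1.38619386e+00, -2.10089604e-01]), 'joint_vel': array([ 4.35201368e-04, -1.26466301e-03, -7.40754522e-04,  2.12939769e-03,
       -5.50501281e-05, -1.69521975e-03]), 'tau': array([-3.46212819e-04, -3.86502850e+01, -3.22960353e+01,  7.02835433e-02,
        3.38542694e-02, -5.60184969e-05]), 'position': array([ 0.15762084, -0.55243852,  0.23073415]), 'orientation': array([-3.13996816e+00, -3.29942645e-04,  2.77780167e-01]), 'contact_force': array([ 0.79225573, -0.14533295,  0.42705276]), 'torque': array([ 0.00660837, -0.00704761,  0.00639835]), 'finger_force': 0.0, 'finger_gap': 1.004082777927708} 0.017
```

View pics/side0.png

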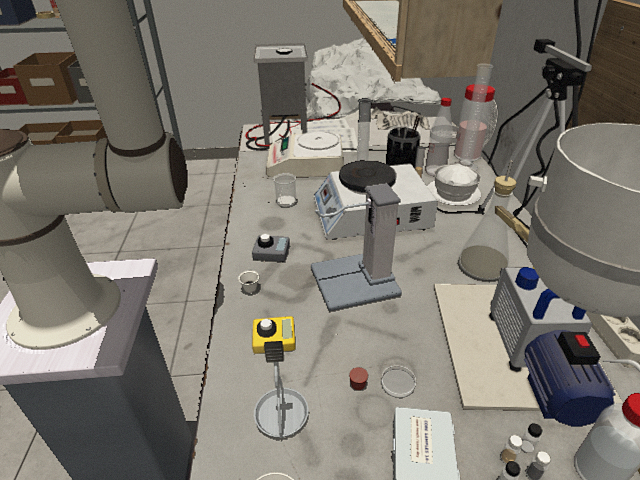

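View pics/top0.png

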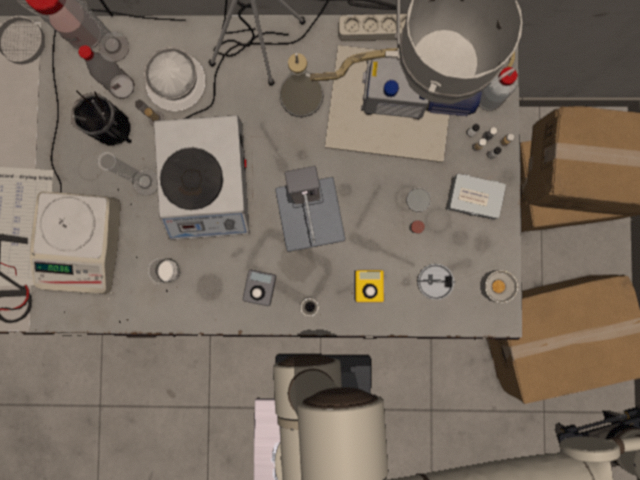

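The side view shows the pan at about (282,412) with its tab at (274,350), the scale at (375,240) and the grey key box at (267,243). The yellow look-alike is at (273,330). In the top view the pan is at (435,282), the scale housing at (302,185) with the hook pointing down the image to about (308,240), and the grey box's key at (257,293). Next I'll enlarge these spots.

```bash
cat > h.py <<'E'
import numpy as np,pickle
def ray(g,u,v):
    T=np.array(g["world_to_cam"]);R=T[:3,:3];c=-R.T@T[:3,3]
    d=R.T@np.array([(u-g["cx"])/g["fx"],-(v-g["cy"])/g["fy"],-1.]);return c,d/np.linalg.norm(d)
def onz(g,u,v,z):
    c,d=ray(g,u,v);return c+d*(z-c[2])/d[2]
def tri(g1,p1,g2,p2):
    c,d=ray(g1,*p1);e,f=ray(g2,*p2)
    s=np.linalg.lstsq(np.c_[d,-f],e-c,rcond=None)[0]
    a,b=c+d*s[0],e+f*s[1];return (a+b)/2,np.linalg.norm(a-b)
def proj(g,p):
    q=np.array(g["world_to_cam"])@np.r_[p,1];return g["cx"]-g["fx"]*q[0]/q[2],g["cy"]+g["fy"]*q[1]/q[2]
E
python3 - <<'E'
import cv2,pickle,numpy as np
d=pickle.load(open("d0.pkl","rb"))
def crop(n,u,v,w,h):
    return cv2.resize(d[n]["image"][v:v+h,u:u+w],(400,300),interpolation=cv2.INTER_CUBIC)
# scales: 4x (100x75)
a=np.vstack([np.hstack([crop("side",308,180,100,75),crop("side",240,338,100,75)]),np.hstack([crop("top",265,165,100,75),crop("top",395,250,100,75)])])
cv2.imwrite("pics/c1.png",a)
E
```

```text
(no output)
```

View pics/c1.png

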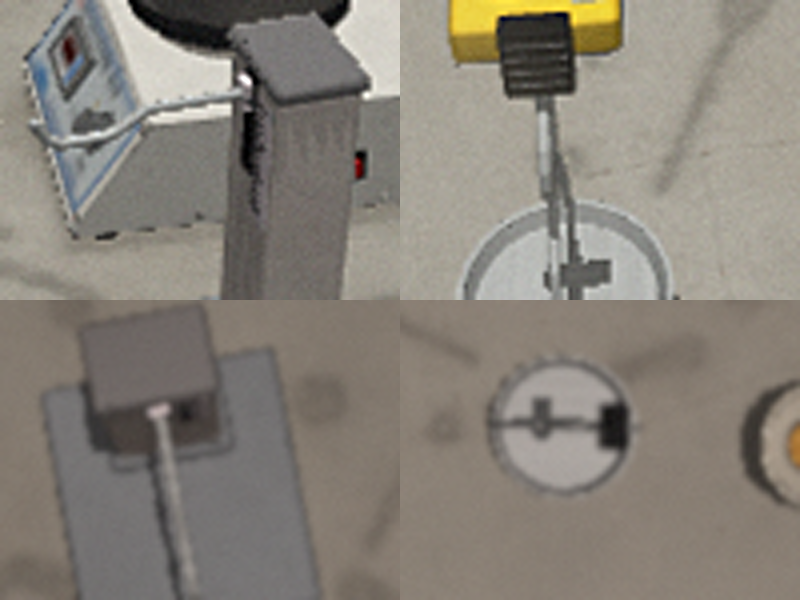

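The crops show the hook tip at side (317,212) and its seat at about side (327,215), with the housing top at (383,195). The tab's top is at top (448,281.5), with the bail running almost along image u. I'll compute these with masks.

```bash
python3 - <<'E'
import cv2,pickle,numpy as np
from h import *
d=pickle.load(open("d0.pkl","rb"));S,T=d["side"],d["top"];np.set_printoptions(precision=4,suppress=True)
im=T["image"].astype(int)
# base: bluish grey
def comp(m,seed,box):
    k=np.zeros(m.shape,np.uint8);x0,y0,x1,y1=box;k[y0:y1,x0:x1]=m[y0:y1,x0:x1]
    n,l,st,c=cv2.connectedComponentsWithStats(k)
    i=1+np.argmin(np.linalg.norm(c[1:]-seed,axis=1)-0.1*np.sqrt(st[1:,4]));return (l==i).astype(np.uint8),st[i],c[i]
m,st,c=comp((im[:,:,0]>=im[:,:,2]-1),(310,220),(265,165,355,258))
print("base",st,c)
hull=cv2.convexHull(cv2.findNonZero(m));r=cv2.minAreaRect(hull);bp=cv2.boxPoints(r);print(r)
W=np.array([onz(T,*p,0.016) for p in bp]);print(W,"sides",np.linalg.norm(np.diff(W,axis=0),axis=1),"ctr",W.mean(0))
# tab dark
m,st,c=comp(im.max(2)<70,(448,281),(440,270,458,293));print("tabtop",st,c,onz(T,*c,0.178))
im2=S["image"].astype(int)
m,st,c=comp(im2.max(2)<95,(274,352),(258,335,292,368));print("tabside",st,c)
# dish circle in top: brighter
m,st,c=comp(im.min(2)>150,(435,282),(410,258,460,305));h=cv2.convexHull(cv2.findNonZero(m));e=cv2.minEnclosingCircle(h);print("dish",st,c,e,onz(T,*e[0],0.012))
# key white
for n,I,b,s in(("top",im,(240,270,276,308),(257,293)),("side",im2,(252,228,292,262),(265,240))):
    m,st,c=comp(I.min(2)>190,s,b);print("key",n,st,c)
    for z in(.03,.04,.05):print(onz(d[n],*c,z))
for p in((327.5,215.3),(316.8,211.8)):print("hook",onz(S,*p,.19),proj(T,onz(S,*p,.19)))
p=tri(S,(274.5,351.5),T,(448.2,281.5));print("tab tri",p)
for n,u,v,s in(("top",240,270,6),("top",290,220,6),("side",245,222,6)):pass
cr=lambda n,u,v:cv2.resize(d[n]["image"][v:v+50,u:u+66],(396,300),interpolation=cv2.INTER_CUBIC)
cv2.imwrite("pics/c2.png",np.vstack([np.hstack([cr("top",230,265),cr("top",280,210)]),np.hstack([cr("side",240,222),cr("top",405,257)])]))
E
```

```text
base [312 220   1   1   1] [312. 220.]
((312.0, 220.0), (0.0, 0.0), 0.0)
[[0.5963 0.0187 0.016 ]
 [0.5963 0.0187 0.016 ]
 [0.5963 0.0187 0.016 ]
 [0.5963 0.0187 0.016 ]] sides [0. 0. 0.] ctr [0.5963 0.0187 0.016 ]
tabtop [444 276   8  12  71] [448.1831 281.4225] [ 0.4457 -0.2855  0.178 ]
tabside [264 341  20  26 386] [273.9275 351.6425]
dish [421 283  27  13 229] [433.7904 288.8603] ((434.0, 286.5), 13.238302230834961) [ 0.4333 -0.2841  0.012 ]Traceback (most recent call last):
  File "<stdin>", line 22, in <module>
  File "<stdin>", line 9, in comp
    return _wrapfunc(a, 'argmin', axis=axis, out=out, **kwds)
    return bound(*args, **kwds)
ValueError: attempt to get argmin of an empty sequence
```

```bash
python3 - <<'E'
import cv2,pickle,numpy as np
from h import *
d=pickle.load(open("d0.pkl","rb"));S,T=d["side"],d["top"];np.set_printoptions(precision=4,suppress=True)
for n,b,s in(("top",(240,270,276,308),150),("side",(252,228,275,262),170)):
    x0,y0,x1,y1=b;m=(d[n]["image"][y0:y1,x0:x1].min(2)>s).astype(np.uint8)
    k,l,st,c=cv2.connectedComponentsWithStats(m);i=1+np.argmax(st[1:,4]);c=c[i]+[x0,y0];print("key",n,st[i],c)
    for z in(.03,.04,.05):print(onz(d[n],*c,z))
for p in((327.5,215.3),(316.8,211.8)):print("hook",onz(S,*p,.19),proj(T,onz(S,*p,.19)))
print("tab tri",tri(S,(273.9,351.6),T,(448.2,281.5)))
cr=lambda n,u,v:cv2.resize(d[n]["image"][v:v+50,u:u+66],(396,300),interpolation=cv2.INTER_CUBIC)
cv2.imwrite("pics/c2.png",np.vstack([np.hstack([cr("top",230,265),cr("top",280,210)]),np.hstack([cr("side",240,222),cr("top",405,257)])]))
E
```

```text
key top [13 19  8  8 46] [256.3913 292.6087]
[0.415  0.1533 0.03  ]
[0.4152 0.1521 0.04  ]
[0.4154 0.1508 0.05  ]
key side [ 9  6  9  5 38] [264.7105 235.9211]
[0.412  0.1808 0.03  ]
[0.4132 0.1668 0.04  ]
[0.4143 0.1529 0.05  ]
hook [0.5507 0.0135 0.19  ] (np.float64(311.5978195765217), np.float64(232.2920422826037))
hook [0.531  0.0282 0.19  ] (np.float64(304.81621587998575), np.float64(241.2719730755939))
tab tri (array([ 0.4451, -0.2887,  0.1625]), np.float64(0.001041068649691684))
```

View pics/c2.png

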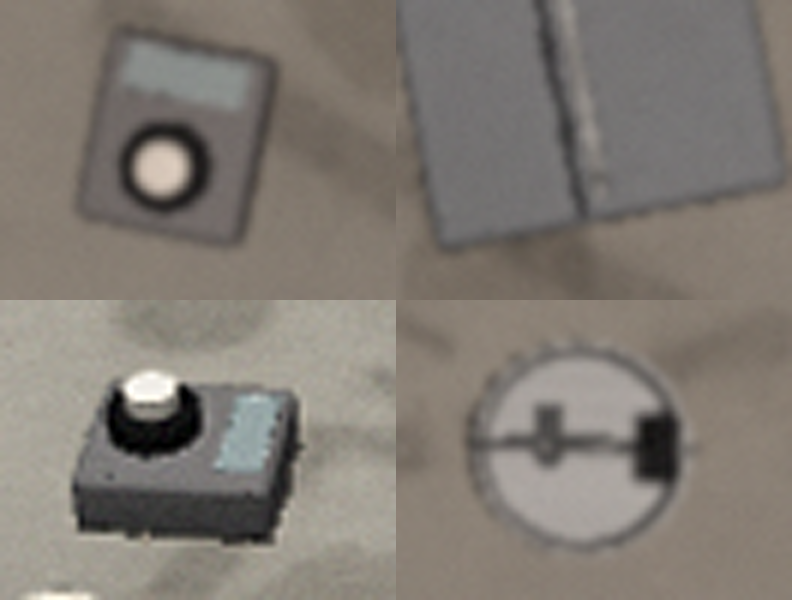

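Crops: key centre at top (257,292.7) and side (264.9,237.5). The scale base's near corners are at top (287.3,251.3) and (344.8,240.5), the hook tip is at (313.5,242.5), and the dish centre is at (435.3,281.5).

```bash
python3 - <<'E'
import cv2,pickle,numpy as np
from h import *
d=pickle.load(open("d0.pkl","rb"));S,T=d["side"],d["top"];np.set_printoptions(precision=4,suppress=True)
W=np.array([onz(T,u,v,.016) for u,v in((287.3,251.3),(344.8,240.5),(333.3,177),(275.8,188.8))])
print(W,np.linalg.norm(W-np.roll(W,-1,0),axis=1),W.mean(0))
ex=((W[2]+W[3])-(W[0]+W[1]))/2;y1=np.arctan2(ex[1],ex[0]);ey=((W[0]+W[3])-(W[1]+W[2]))/2;y2=np.arctan2(-ey[0],ey[1]);print("yaw",y1,y2)
y=(y1+y2)/2;R=lambda p:W.mean(0)*[1,1,0]+[np.cos(y)*p[0]-np.sin(y)*p[1],np.sin(y)*p[0]+np.cos(y)*p[1],p[2]]
st,tp=R((-.065,0,.19)),R((-.089,0,.207));print("seat",st,proj(S,st),proj(T,st),"tip",tp,proj(S,tp),proj(T,tp))
print("tip tri",tri(S,(316.8,211.3),T,(313.5,242.5)))
print("key",tri(S,(264.9,236),T,(256.5,292.6)))
print("dish",onz(T,435.3,281.5,.012),"tabtop",onz(T,448.2,281.45,.178))
# tab outline in side/top: projected corners at yaw options
for yw in(-.035,0,-.1):
    a,b=[onz(T,u,v,.02) for u,v in((472/6+405-66,(443-300)/6+257),(697/6+405-66,(450-300)/6+257))];
print("bail dir yaw",np.arctan2(-(a-b)[0],(a-b)[1]),a,b,np.linalg.norm(a-b))
E
```

```text
[[ 0.5178  0.0795  0.016 ]
 [ 0.5456 -0.0633  0.016 ]
 [ 0.7047 -0.0337  0.016 ]
 [ 0.6744  0.11    0.016 ]] [0.1454 0.1618 0.1469 0.1595] [0.6106 0.0231 0.016 ]
yaw 0.1880104713022875 0.20007526076878246
seat [0.5468 0.0106 0.19  ] (np.float64(325.641267251748), np.float64(216.23728056706244)) (np.float64(312.91824514603076), np.float64(234.0816813433323)) tip [0.5233 0.006  0.207 ] (np.float64(313.5099961147234), np.float64(210.81935445016907)) (np.float64(314.73170263380933), np.float64(244.34019346669663))
tip tri (array([0.5286, 0.0087, 0.2037]), np.float64(0.002258701157850551))
key (array([0.4152, 0.1503, 0.0516]), np.float64(0.0005681783080593907))
dish [ 0.4456 -0.2873  0.012 ] tabtop [ 0.4457 -0.2856  0.178 ]
bail dir yaw -0.0235431957644341 [ 0.4469 -0.2427  0.02  ] [ 0.4448 -0.3345  0.02  ] 0.09176335859673461
```

Everything agrees: the base measures 161x146 mm, the dish and tab are co-axial, and the key top is at z≈0.05. Now to grasp and lift the pan.

```bash
python3 - <<'E'
from cell import manip
import cv2,pickle,numpy as np
np.set_printoptions(precision=4,suppress=True)
o=[np.pi,0,-.025];x,y=.4455,-.2868
manip.command_gripper(.6,squeeze=40)
manip.move_ptp([x,y,.25],o)
manip.move_l([x,y,.163],feed=.1,stop_force=8)
print(manip.state()["position"],manip.state()["contact_force"])
manip.command_gripper(0.0,squeeze=40)
s=manip.state();print(s["finger_gap"],s["finger_force"],s["contact_force"])
manip.move_l([x,y,.30],feed=.1)
s=manip.state();print(s["time"],s["finger_gap"],s["contact_force"])
yw=.195;e=np.array([np.cos(yw),np.sin(yw)]);seat=np.array([.5485,.0115])
p=seat-e*.075
manip.move_ptp([*p,.30],[np.pi,0,yw])
manip.move_l([*p,.19+.009+.053],feed=.1)
manip.hold(.3)
s=manip.state();print(s["time"],s["position"],s["finger_gap"],s["contact_force"])
d={n:manip.get_image(n) for n in("side","top")}
pickle.dump(d,open("d1.pkl","wb"))
cr=lambda n,u,v:cv2.resize(d[n]["image"][v:v+75,u:u+100],(400,300),interpolation=cv2.INTER_CUBIC)
cv2.imwrite("pics/c3.png",np.hstack([cr("side",270,175),cr("top",265,195)]))
E
```

```text
[ 0.4459 -0.2872  0.1638] [-0.0027  0.0598 -0.0728]
0.10537871506336517 39.9982488155365 [ 0.9293 -0.0952 -1.0611]
5.5333 0.10618266973231139 [ 0.5944  0.3468 -1.3454]
7.5667 [ 0.4752 -0.0031  0.2526] 0.10537131042320268 [ 0.1473  0.493  -0.7627]
```

View pics/c3.png

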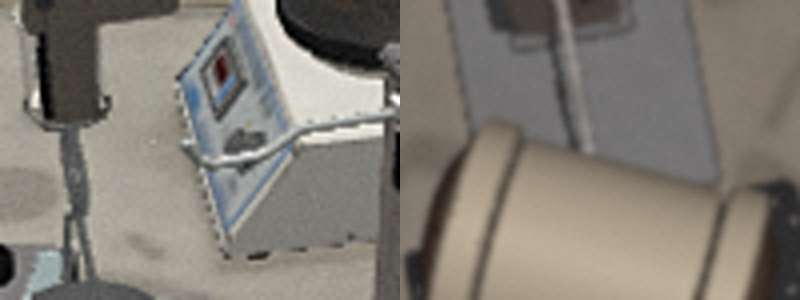

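The side view shows the ring edge-on at about (289,217), level with the hook tip at (317,211) and short of it. The fingers are clear. Insert, then tug while watching the force.

```bash
python3 - <<'E'
from cell import manip
import cv2,pickle,numpy as np
from h import *
np.set_printoptions(precision=4,suppress=True)
d=pickle.load(open("d1.pkl","rb"))
print("ring pred",proj(d["side"],[.4752,-.0031,.1996]))
yw=.195;e=np.array([np.cos(yw),np.sin(yw)]);seat=np.array([.5485,.0115])
hit=manip.move_l([*seat,.252],feed=.06,stop_force=4)
manip.hold(.3);s=manip.state();f0=s["contact_force"];print(hit,s["time"],s["position"],f0)
if not hit:
    # ring centre 14 mm below seat => TCP .229 at first contact
    z=.232
    manip.move_l([*seat,z],feed=.06,stop_force=4);manip.hold(.2)
    for i in range(10):
        s=manip.state();f=s["contact_force"]-f0;print(z,s["position"],f,s["time"])
        if f[2]>3.5 or z<.2225: break
        z-=.002;manip.move_l([*seat,z],feed=.04);manip.hold(.15)
g={n:manip.get_image(n) for n in("side","top")};pickle.dump(g,open("d2.pkl","wb"))
cv2.imwrite("pics/c4.png",cv2.resize(g["side"]["image"][170:290,270:430],(800,600),interpolation=cv2.INTER_CUBIC))
E
```

```text
ring pred (np.float64(288.6121882503519), np.float64(218.1268855884415))
False 9.3667 [0.5484 0.0115 0.2521] [ 0.2993 -0.1486 -2.1073]
0.232 [0.5487 0.0115 0.2324] [-1.7444  0.2358  2.0453] 10.05
0.23 [0.5485 0.0115 0.23  ] [-0.6513  0.2309  0.5119] 10.45
0.228 [0.5485 0.0115 0.2281] [-0.1092 -0.0705  1.619 ] 10.85
0.226 [0.5486 0.0115 0.2261] [ 0.5359 -0.831   2.9794] 11.25
0.224 [0.5486 0.0115 0.2242] [0.4235 0.6625 2.8742] 11.65
0.222 [0.5486 0.0115 0.2222] [1.4111 0.7741 3.5854] 12.05
```

View pics/c4.png

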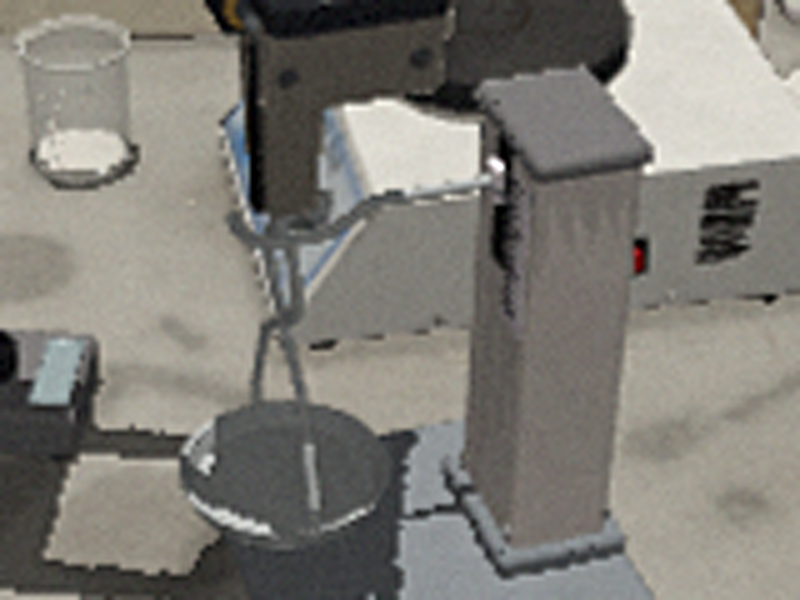

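The ring is on the hook, which is visibly pulled at the seat near crop (290,235). The force fits 400 N/m with first contact at TCP z≈0.230. Tug to about 14 mm, ease off and release.

```bash
python3 - <<'E'
from cell import manip
import cv2,pickle,numpy as np
np.set_printoptions(precision=4,suppress=True)
seat=np.array([.5485,.0115])
def favg():
    F=[]
    for i in range(8): manip.hold(.05);F.append(manip.state()["contact_force"])
    return np.mean(F,0)
manip.move_l([*seat,.2155],feed=.03);a=favg();print("tug",a,manip.state()["finger_gap"])
manip.hold(.3)
manip.move_l([*seat,.227],feed=.03);b=favg();print("eased",b,"dF/dz",(a-b)[2]/.0115)
manip.command_gripper(.45);manip.hold(.3)
print("free",favg(),manip.state()["finger_gap"])
manip.move_l([*seat,.34],feed=.1)
manip.hold(.5);print(manip.state()["time"])
g={n:manip.get_image(n) for n in("side","top")};pickle.dump(g,open("d3.pkl","wb"))
cv2.imwrite("pics/c5.png",cv2.resize(g["side"]["image"][170:290,240:400],(800,600),interpolation=cv2.INTER_CUBIC))
E
```

```text
tug [ 0.3127 -0.1223  4.4257] 0.10687097181987466
eased [ 0.1352 -0.0519  0.0166] dF/dz 383.4026800253108
free [ 0.0678  0.2828 -0.0222] 0.45235739430525884
17.2583
```

View pics/c5.png

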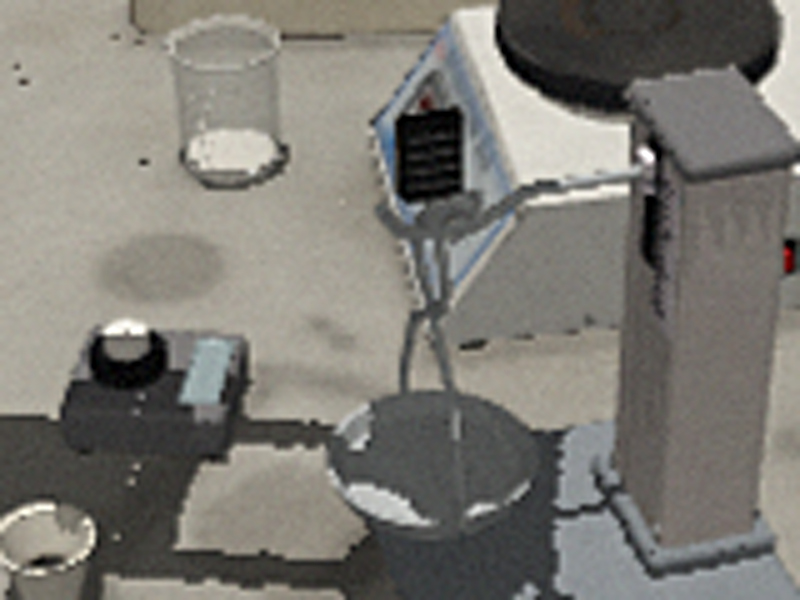

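The pan hangs free on the hook, with the tab visible at crop (430,155), and the tug came to about 14 mm (4.4 N above balance). Next is the zero key, pressed with closed fingers and the gripper turned broadside away from the pan.

```bash
python3 - <<'E'
from cell import manip
import cv2,pickle,numpy as np
np.set_printoptions(precision=4,suppress=True)
k=[.4152,.1505]
manip.command_gripper(0.0,squeeze=20)
manip.move_ptp([*k,.30],[np.pi,0,-.8])
manip.move_l([*k,.08],feed=.12);manip.hold(.4)
f0=np.mean([(manip.hold(.05),manip.state()["contact_force"])[1] for _ in range(6)],0)
z=.071
while z>.052:
    manip.move_l([*k,z],feed=.03);
    f=np.mean([(manip.hold(.03),manip.state()["contact_force"])[1] for _ in range(4)],0)-f0
    print(round(z,4),manip.state()["position"][2],f)
    if f[2]>7: break
    z-=.0015
manip.hold(.2)
g=manip.get_image("side");cv2.imwrite("pics/press.png",g["image"])
manip.move_l([*k,.15],feed=.1);manip.hold(.3)
g=manip.get_image("side");cv2.imwrite("pics/c6.png",cv2.resize(g["image"][170:290,240:400],(800,600),interpolation=cv2.INTER_CUBIC))
print(manip.state()["time"])
E
```

```text
0.071 0.07109683610740909 [-0.3199 -0.4592  0.437 ]
0.0695 0.06954636920082143 [ 0.037  -0.5667  0.5881]
0.068 0.06801041504817054 [ 0.0029 -0.0474  0.0553]
0.0665 0.06671419587002407 [-0.1892 -0.0123  1.6645]
0.065 0.06515870190971437 [0.5123 0.4539 2.3932]
0.0635 0.06366184599952666 [ 0.871  -0.0258  2.7301]
0.062 0.062157144057892064 [1.0914 0.133  3.2415]
0.0605 0.061240076281388514 [-1.6957 -0.7936 10.7797]
26.825
```

View pics/c6.png

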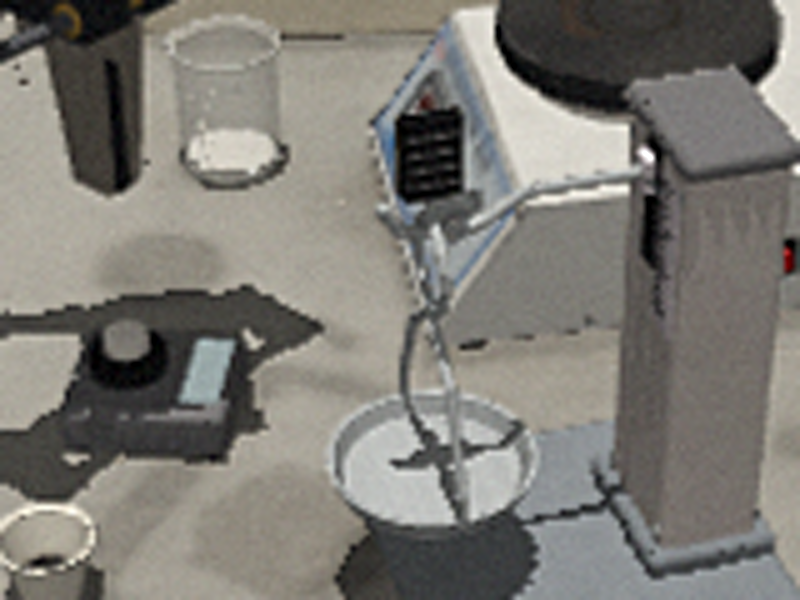

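The key rose back up (crop (128,340)). The press showed a spring ramp over about 6 mm and then a hard stop. The pan hangs still.

```bash
python3 - <<'E'
from cell import manip
manip.hold(.5);print(manip.job_done(),manip.state()["time"])
E
```

```text
the job is handed in; nothing more can be done
the job is handed in; nothing more can be done
```

The job is handed in, with no verdict shown: the pan hangs free and still on the hook after a tug of about 14 mm, the zero key went to its stop and came back up, and nothing I did went near the crucible, stopper or petri dish.

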